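# Brush out the beaker and hold the brush in the suction slot

### The arm

A 6-joint arm with a two-finger parallel gripper is mounted at the origin on the work surface. World frame = base frame: x ahead of the robot, y to its left, z up, the work surface at z = 0. Lengths are in m, angles in rad, forces in N, time in s.
With the tool pointing down it reaches from about 0.275 to 0.775 m from the base axis. Payload 14.6 kg.
Tool frame: the origin (TCP) lies at the very end of the fingers, on their centre line; the grasp point (between the pads) lies 19 mm behind it; z points along the fingers, y is the line along which they close (so a half turn about z gives the same grasp; the last joint's range is limited). The gripper opens to 85 mm and grips with 20 to 120 N. Pads are 22 mm wide; open, the fingers measure 114 mm over their backs; the gripper's body (76 mm by 85 mm) begins 54 mm behind the grasp point. The pads swing forward as they close: fully open they stand 13 mm farther back than shut.
Start: joints at [-1.435, 0.263, -0.048, 1.259, 0, 1.415], TCP at [0.151, -0.503, 0.231] pointing down, gripper open.
Joint ranges: [-2.65, 2.65], [-0.89, 1.7], [-1.18, 1.37], [-2.13, 2.11], [-1.35, 1.29], [-3.14, 3.14]. Speed limits (rad/s): [1.89, 1.89, 2.57, 2.79, 3.14, 3.14].

### API

Orientations are given as a unit quaternion [w, x, y, z].
In Python, from cell import ctrl gives the robot as it stands.
- The arm moves only by the tool arm_command, never from a script. Its arguments are lists of equal length, an entry for each row: "dp": the shift along the tool's x, y, z in mm, a list of three; "rotation": the turn, a rotation vector about the tool's x, y, z in rad, a list of three. In form: {"dp": [[tx, ty, tz], ...], "rotation": [[ax, ay, az], ...]}. A call has 1 to 10 rows; each row is the pose to reach, as a shift and turn from the pose commanded when the call began, along the tool's axes at that moment; what a row does not reach only later rows make up. A row lasts 1/8 s, in which the tool goes at most 62.5 mm and 10.7 degrees, less where a joint would pass 70% of its speed; a pose out of reach is approached as far as the arm can. A call with a gripper value outside its range is refused whole. "fingers" is the gripper command: -1 is shut, 1 is fully open, values between are in proportion, set as the call begins (left out, the last holds). The fingers move at their own pace and stop on an object; the grip force is fixed at half the most. Time passes only in rows, so rows that repeat a pose let the fingers close. It gives the time, the measured TCP pose, the force, the opening and the grip force at its end, in the units of the state.
- ctrl.get_state(): the state, without advancing time (a new reading comes with each control period).
- ctrl.capture(name): name is "scene" or "top"; returns the picture (400x640x3 uint8, red, green, blue); there is no depth.
- ctrl.get_calibration(name): a dict with "fx", "fy", "cx", "cy" (pixels), "k1" (the pictures are not rectified: a ray, as slopes to the right and down, at radius r is drawn at 1 + k1 r^2 times it, then the intrinsics apply), "rvec" (rotation vector, rad) and "tvec" (3), from world to camera coordinates, as OpenCV has them. Camera axes: x right, y down, z forward; pixel columns grow to the right and rows downward; lengths in m; the calibration is good to about 2 mm. A picture is of the moment at which its call begins. get_calibration takes no time and is no camera call.
- ctrl.sign_off(): hands the job in; it is judged then, once.
Trained networks look in the newest picture that a camera, given by its name, has taken for a name from the list of things; names that differ only in an ending like _2 or _b are one class to them, and where a whole thing is asked for, a point or a joint stands for the part that bears it (a point fixed in the world has none). Each returns a list of dicts, best first, with "confidence" (0 to 1); they miss things now and then, are a little off and sometimes report something else, mostly with a low value. They report only what shows in the picture. A call takes as long as a camera call. They do not tell look-alikes from the thing itself.
- ctrl.find_in(label, camera): "at" ([x, y, z] in m, in the coordinates of the camera as it stood for that picture, good to about 4 mm: the middle of the surface that is visible of it).
The state is a dict: "clock": time; "joint_positions": joint angles; "qd": joint speeds; "effort": joint torques, N m; "tool_pos": TCP position; "ee_rot": TCP orientation; "contact_force": force on the tool from outside, world axes, zero at the start; "torque": the same for the moment, N m; "width": finger opening in m; "finger_force": force on a finger pad.
Only numpy, scipy, OpenCV 4.12 (cv2) and the standard library are available. Lean on these libraries where they do the work, as an engineer would, in place of code of your own. Each camera call takes 0.05 s, during which the arm holds its last target. There are 200 camera calls.

### The job

Take the flat brush out of its caddy and brush out the measuring beaker: bristles first, down to the bottom, up to near the rim, down to the bottom and up again. Then push the brush, bristles down, through the narrow slot in the top of the suction unit until all its bristles are inside, and finish holding it there upright and still, clear of the unit's bottom. Do not tip the beaker, and leave the paddle and everything else where it is.

Things in the scene. Friction and masses are not known exactly. Their poses are not given: they have to be found in the camera images.
- brush_grip (a point): Flat pastry brush, 215 mm long, 90 g, loose, standing bristles down, handle up, in a pocket of the caddy. This point is where to grip it: on its long axis in the wooden handle, 175 mm above the bristle tip, 40 mm below the handle's top. Own axes: z from bristles to handle, x through its thickness, y across its width. Handle: 15 mm thick (x), 24 mm wide (y), from 75 to 215 mm above the tip.
- brush_tip (a point): Middle of the bristle end of the brush, 175 mm below brush_grip along the brush; same axes. About 10 mm above the table at the start. The head is rigid: bristles up to 50 mm above the tip, then a metal ferrule up to 75 mm, 12 mm thick (x) and 36 mm wide (y) throughout; only the last 12 mm taper, to 6 x 28 mm at the tip.
- paddle_mid (a point): Middle of a short wooden paddle, 122 mm long, its top about 132 mm above the table, round 14 mm handle up, flat blade 11 x 35 mm down, standing loose in the other pocket, 90 mm from the brush along the caddy's long side. To be left there.
- caddy: White plastic block, fixed, 70 x 160 x 70 mm high, the long side along its y axis. Origin: middle of its underside. Two pockets open at the top, centred at y = -45 and +45 mm, each 16 x 40 mm, 60 mm deep: pull the brush straight up out of it. Its place, yaw and which pocket holds the brush vary; it and the suction unit may trade sides.
- beaker_floor (a point): Centre of the inner bottom of a loose white plastic measuring beaker, open at the top, 300 g; z up. The rim is 106 mm above this point (110 mm above the table), inner radius 38 mm at the bottom and 41 mm at the rim, wall 3 mm. A thin handle stands out on its y side.
- slot (a point): Centre of the slot in the top plate of the suction unit, level with the plate's top, 120 mm above the table; z up. The slot is 14 mm along its x axis and 38 mm along its y axis (in all 2 mm more than the brush head), through a 10 mm plate; below it is hollow, the inner bottom 115 mm below this point. The brush handle is narrower than the slot: let go, the brush drops to the bottom.
- suction: The suction unit, fixed: a grey box with a metal top plate, 150 (x) x 130 (y) x 120 mm high, with a round black motor 85 mm high on its +x side, reaching 145 mm from the middle. Origin: middle of its underside, straight below the slot's centre; same axes as the slot.
- ramekin: Small white ceramic dish of nuts, 70 mm across, 45 mm high, loose, beyond the beaker; origin under its centre. To be left alone.
Mind the look-alikes: they are no part of the job. What is shaped like the part that bears brush_grip but blue, green or turquoise is not meant.

How it is judged:
On the way, in this order (a step that is already met when the one before it is completed fails the run):
1. bristles down to the bottom of the beaker (tip within 14 mm of its inner bottom) (horizontal distance between brush_tip and beaker_floor below 0.04 m and z of brush_tip in the frame of beaker_floor below 0.014 m), for 0.05 s.
2. bristles up to near the rim (tip 50 to 115 mm above the inner bottom) (horizontal distance between brush_tip and beaker_floor below 0.045 m and z of brush_tip in the frame of beaker_floor between 0.05 and 0.115 m), for 0.05 s.
3. down to the bottom again (all of step 1), for 0.05 s.
4. up again (tip at least 50 mm above the inner bottom) (z of brush_tip in the frame of beaker_floor above 0.05 m), for 0.05 s.
At the end, for the whole second after the job is handed in: The brush is still held by the fingers (more than 1 N), upright within 7 degrees and still (under 20 mm/s), its head through the slot: tip 48 to 108 mm below the top plate (so at least 7 mm clear of the unit's bottom) and within 10 mm of the slot's centre seen from above; the beaker stands upright (horizontal distance between brush_tip and slot below 0.01 m and z of brush_tip in the frame of slot between -0.108 and -0.048 m and angle between brush_tip's own z axis and vertical below 0.12 rad and contact force between the fingers and brush above 1 N and linear speed of brush below 0.02 m/s and angle between beaker_floor's own z axis and vertical below 0.1 rad); the arm keeps its last pose, push and grip.
It fails at once if the beaker is tipped by more than 20 degrees (angle between beaker_floor's own z axis and vertical above 0.35 rad).
It fails at once if the paddle or the ramekin is moved by more than 30 mm (distance of any of paddle_mid, ramekin from where it was at the start of the episode above 0.03 m).
It also fails if it takes over 59 s, if anything falls off the work surface, if the arm or the gripper's body presses on something with over 40 N, if the wrist force passes 120 N, or if a joint passes its speed limit or range.

## Working session

There is one attempt and no reset: what is moved stays moved. The work goes in short steps, Python scripts to look and compute and a tool call to move; the robot and the scene stay as the last step left them, time stands still between calls to the robot, and variables do not carry over. Pictures are saved under pics/ and viewed, at most 10 in all, crops included, and the job is handed in when it is done.

Besides the shell and the picture viewer there is one more tool, called after "Call:" as a command line: name --argument value ..., lists and objects as JSON in quotes. arm_command: Moves the arm, as the interface text tells. Its arguments: {"type":"object","properties":{"dp":{"type":"array","items":{"type":"array","items":{"type":"number"}}},"rotation":{"type":"array","items":{"type":"array","items":{"type":"number"}}},"fingers":{"type":"number"}},"required":["dp","rotation"]}

```bash
mkdir -p pics; cat > h.py <<'E'
import numpy as np, cv2
from cell import ctrl
def cam(n):
    c=ctrl.get_calibration(n); R,_=cv2.Rodrigues(np.array(c['rvec'],float)); return c,R,np.array(c['tvec'],float).ravel()
def K(c): return np.array([[c['fx'],0,c['cx']],[0,c['fy'],c['cy']],[0,0,1.]])
def pix2plane(n,uv,z):
    c,R,t=cam(n); uv=np.atleast_2d(np.array(uv,float))
    p=cv2.undistortPoints(uv[:,None],K(c),np.array([c['k1'],0,0,0.]))[:,0]
    d=np.c_[p,np.ones(len(p))]@R; o=-R.T@t
    return o+d*((z-o[2])/d[:,2])[:,None]
def proj(n,P):
    c,R,t=cam(n); return cv2.projectPoints(np.atleast_2d(np.array(P,float)),R,t,K(c),np.array([c['k1'],0,0,0.]))[0][:,0]
def c2w(n,p):
    c,R,t=cam(n); return R.T@(np.array(p)-t)
def save(n,f):
    im=ctrl.capture(n); cv2.imwrite('pics/'+f,im[:,:,::-1]); return im
E
python3 - <<'E'
from h import *
np.set_printoptions(precision=4,suppress=True)
a=save('scene','s0.png');b=save('top','t0.png')
cv2.imwrite('pics/both.png',np.vstack([a,b])[:,:,::-1][::1])
for n in ('scene','top'):
    c,R,t=cam(n);print(n,c['fx'],c['k1'],-R.T@t,R[2])
    for l in ('brush_grip','brush_tip','paddle_mid','caddy','beaker_floor','slot','suction','ramekin'):
        for d in ctrl.find_in(l,n)[:3]: w=c2w(n,d['at']);print(l,round(d['confidence'],2),w,proj(n,w)[0])
print(ctrl.get_state())
E
```

```text
scene 479.45237532816026 0.011035032235146036 [ 0.8866 -0.5032  1.1877] [-0.2716  0.4391 -0.8564]
brush_grip 0.88 [0.3833 0.3352 0.124 ] [329.5662 105.8507]
brush_grip 0.8 [0.5862 0.3699 0.1249] [396.0131 126.6434]
brush_grip 0.78 [0.487  0.3513 0.1578] [363.6303 108.836 ]
brush_tip 0.88 [0.387  0.336  0.1219] [330.7467 106.6718]
brush_tip 0.79 [0.4899 0.3456 0.1562] [363.4736 110.922 ]
brush_tip 0.67 [0.5898 0.222  0.1317] [371.9867 161.0434]
paddle_mid 0.68 [0.4812 0.2597 0.094 ] [344.3134 143.4175]
paddle_mid 0.68 [ 0.7266 -0.0445  0.0277] [363.9072 278.5759]
caddy 0.64 [0.4955 0.285  0.0685] [352.5626 145.1639]
caddy 0.37 [0.4908 0.3481 0.1552] [364.1624 110.7206]
beaker_floor 0.79 [ 0.554  -0.0113  0.0568] [314.607  231.8253]
slot 0.72 [ 0.5044 -0.3191  0.1214] [223.0199 309.0589]
suction 0.7 [ 0.5034 -0.3164  0.1205] [223.4852 308.017 ]
ramekin 0.88 [ 0.7267 -0.0477  0.0266] [363.2616 279.7244]
top 381.013272511915 0.006160373431886356 [0.3954 0.0339 1.187 ] [ 0.1653  0.0056 -0.9862]
brush_grip 0.79 [0.5753 0.3732 0.1288] [205.3413 199.7752]
brush_grip 0.78 [0.578  0.2265 0.138
[... 511 characters left out ...]
1 -0.2916  0.1168] [441.2336 240.1662]
slot 0.18 [0.4732 0.3443 0.1715] [208.4881 234.9295]
suction 0.57 [ 0.4652 -0.2957  0.1214] [443.3032 244.0188]
ramekin 0.59 [ 0.7309 -0.0474  0.0288] [352.3828 159.2086]
{'clock': 0.9, 'joint_positions': array([-1.4353,  0.2631, -0.0483,  1.2594,  0.    ,  1.4155]), 'qd': array([ 0.0017, -0.0002, -0.0004,  0.0006,  0.0003,  0.0006]), 'effort': array([  0.0005, -63.7419,  38.4773,   0.0008,  -0.    ,  -0.    ]), 'tool_pos': array([ 0.1505, -0.503 ,  0.2313]), 'ee_rot': array([0.    , 0.9894, 0.1449, 0.    ]), 'contact_force': array([0.4645, 0.1559, 0.1624]), 'torque': array([-0.0093,  0.0193,  0.0062]), 'finger_force': 0.0, 'width': 0.08520539205262552}
```

View pics/s0.png

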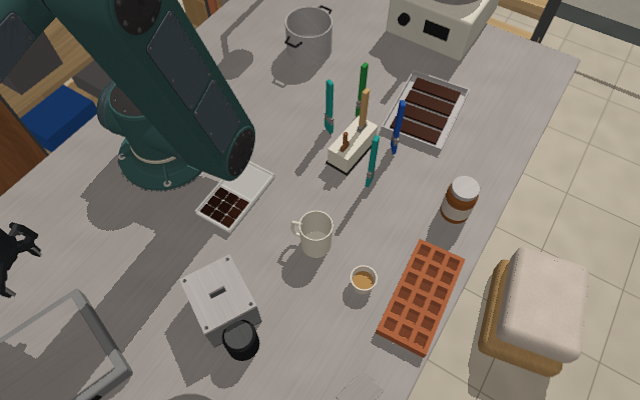

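View pics/t0.png

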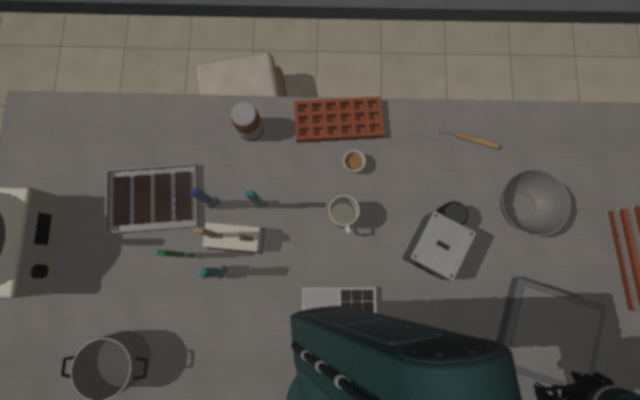

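The tan wooden brush stands in the caddy at scene (364,108). Its look-alikes are turquoise (329,105), green (362,88), blue (399,125) and turquoise (374,160). The short paddle is at (345,140), the beaker at (316,232) and the slot at (217,293). I'll check these in one set of close crops.

```bash
python3 - <<'E'
from h import *
s=cv2.imread('pics/s0.png');t=cv2.imread('pics/t0.png')
def cr(im,x,y,w,h): return cv2.resize(im[y:y+h,x:x+w],(400,300),interpolation=cv2.INTER_CUBIC)
cv2.imwrite('pics/c.png',np.vstack([np.hstack([cr(s,310,75,120,90),cr(t,180,205,100,75)]),np.hstack([cr(s,170,245,100,75),cr(t,390,195,100,75)])]))
E
```

```text
(no output)
```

View pics/c.png

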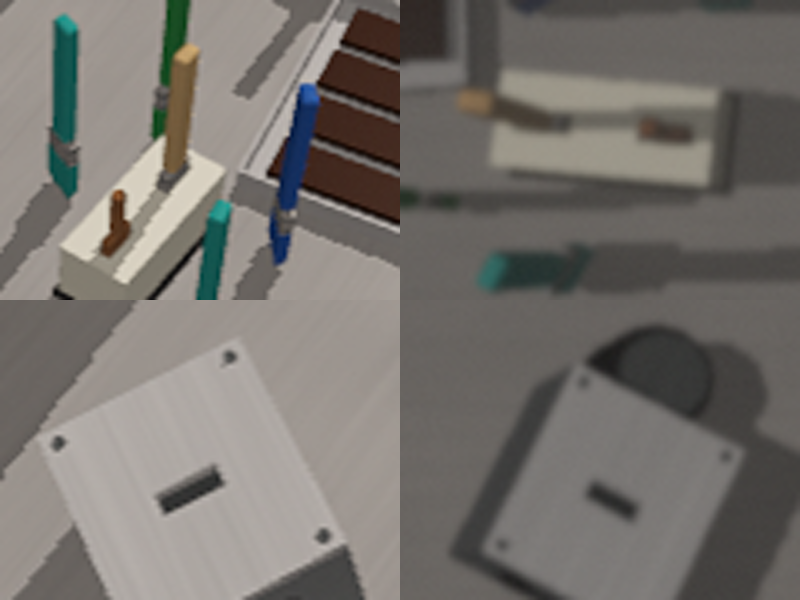

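The crops show the tan brush in the caddy's far pocket, with its top at scene (366,91) and top-view (199,230). The brown paddle is in the other pocket. The slot is at scene (217.5,292.5) and top-view (443,245), with the motor beyond it. Next I compute the positions.

```bash
python3 - <<'E'
from h import *
np.set_printoptions(precision=4,suppress=True)
S=lambda c,o,k:[(o[0]+x*k-.5+.5*k,o[1]+y*k-.5+.5*k) for x,y in c]
print('slot s',pix2plane('scene',S([(190,190)],(170,245),.25),.12),'t',pix2plane('top',S([(212,201)],(390,195),.25),.12))
a=pix2plane('scene',S([(58,143),(229,56),(323,236)],(170,245),.25),.12)
b=pix2plane('top',S([(184,82),(326,156),(103,245)],(390,195),.25),.12)
for q in(a,b): print('screws',q[:,:2].tolist(),[np.degrees(np.arctan2(*(q[i]-q[j])[[1,0]])) for i,j in((0,1),(0,2),(1,2))],[np.linalg.norm(q[i]-q[j]) for i,j in((0,1),(0,2),(1,2))])
e=pix2plane('scene',S([(157,200),(217,166),(223,182),(165,213)],(170,245),.25),.12);print('slotcorn',e[:,:2].tolist())
q=pix2plane('top',S([(100,68),(322,90),(312,188),(88,163)],(180,205),.25),.07);print('caddy',q[:,:2].tolist(),q.mean(0))
print('brushtop',pix2plane('scene',S([(186,52)],(310,75),.3),.225),pix2plane('top',S([(77,101)],(180,205),.25),.225))
# beaker rim circle by segmentation around rim for both
q=pix2plane('scene',[(364.5,129)],.07);print('brush entry',q)
for n,f,bx in(('scene','s0.png',(285,195,65,75)),('top','t0.png',(318,185,55,60))):
    im=cv2.imread('pics/'+f);x,y,w,h=bx;cv2.imwrite('pics/b_%s.png'%n,cv2.resize(im[y:y+h,x:x+w],None,fx=6,fy=6,interpolation=cv2.INTER_CUBIC))
m=[cv2.copyMakeBorder(cv2.imread('pics/b_%s.png'%n),0,450-cv2.imread('pics/b_%s.png'%n).shape[0],0,0,0) for n in('scene','top')]
cv2.imwrite('pics/b.png',np.hstack(m))
E
```

```text
slot s [[ 0.4668 -0.2942  0.12  ]] t [[ 0.4629 -0.2941  0.12  ]]
screws [[0.38265225493050214, -0.31299986473103003], [0.43278687290790196, -0.21467110464366973], [0.5489855373018919, -0.274991218168234]] [np.float64(-117.01554683373143), np.float64(-167.1283995711666), np.float64(152.5656351774798)] [np.float64(0.11037221108620358), np.float64(0.17062068467209957), np.float64(0.13092228879210535)]
screws [[0.5460845807887182, -0.2770446616862196], [0.4958961675593999, -0.37464839860618304], [0.4309151682771203, -0.21779597166810805]] [np.float64(62.78750698558751), np.float64(-27.223470791482175), np.float64(-67.49669611794334)] [np.float64(0.10975138396948919), np.float64(0.12951602544522778), np.float64(0.16977989899893267)]
slotcorn [[0.4544862370147498, -0.30921189872703103], [0.47080817098131844, -0.2740992977686392], [0.4799580704595514, -0.2800094481319416], [0.4634384835023022, -0.3128747767901334]]
caddy [[0.5199241213891754, 0.38949406253916824], [0.5069831567245033, 0.22510778263584708], [0.4353498073982988, 0.22892253276035052], [0.4501341531517416, 0.3931847902688641]] [0.4781 0.3092 0.07  ]
brushtop [[0.4837 0.3566 0.225 ]] [[0.4814 0.3532 0.225 ]]
brush entry [[0.4952 0.3559 0.07  ]]
```

View pics/b.png

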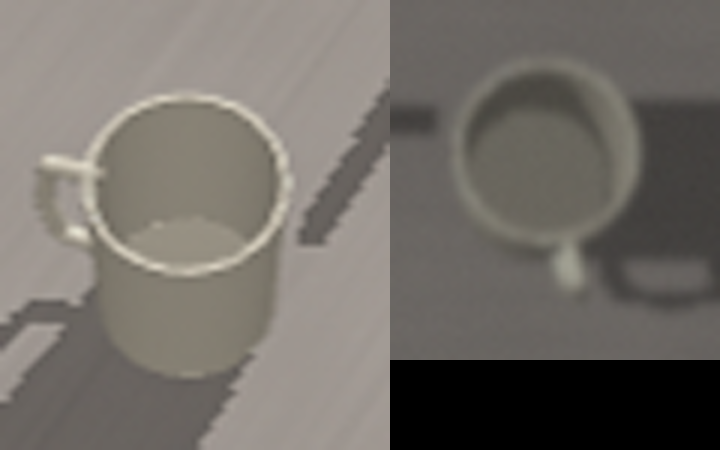

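```bash
cat >> h.py <<'E'
from scipy.spatial.transform import Rotation as Ro
def go(x,y,z,ydeg,st=None):
    """print dp (mm) and rotvec in the tool frame to reach world TCP with tool y at ydeg, pointing down"""
    s=st or ctrl.get_state(); q=s['ee_rot']; R=Ro.from_quat([q[1],q[2],q[3],q[0]])
    a=np.radians(ydeg); Y=np.array([np.cos(a),np.sin(a),0]); Z=np.array([0,0,-1.]); T=Ro.from_matrix(np.c_[np.cross(Y,Z),Y,Z])
    print(np.round(R.inv().apply(np.array([x,y,z])-s['tool_pos'])*1000,1),np.round((R.inv()*T).as_rotvec(),3))
E
python3 - <<'E'
from h import *
print(pix2plane('scene',[(316.2,225.5)],.11),pix2plane('top',[(344.3,210.3)],.11))
go(.45,-.12,.33,-40);go(.482,.354,.31,-4.8)
E
```

```text
[[ 0.56316112 -0.01696093  0.11      ]] [[ 0.55607913 -0.01987089  0.11      ]]
[ 396.7 -281.   -98.7] [ 0.    -0.    -0.582]
[ 563.2 -725.9  -78.7] [ 0.    -0.    -1.196]
```

Call:
arm_command --dp '[[40, -28, -60], [80, -56, -99], [130, -92, -99], [180, -127, -99], [230, -163, -99], [280, -198, -99], [330, -234, -99], [397, -281, -99], [397, -281, -99], [405, -310, -99]]' --rotation '[[0, 0, -0.06], [0, 0, -0.12], [0, 0, -0.2], [0, 0, -0.3], [0, 0, -0.4], [0, 0, -0.5], [0, 0, -0.58], [0, 0, -0.58], [0, 0, -0.58], [0, 0, -0.6]]' --fingers 1

```text
clock: 2.15
tool_pos: [0.4506, -0.0889, 0.3298]
ee_rot: [-0.0, 0.902, 0.431, -0.0]
contact_force: [-0.6, -0.7, -0.4]
width: 0.0855
finger_force: 0.0
```

```bash
python3 - <<'E'
from h import *
s=ctrl.get_state();print(s['clock'],s['tool_pos'],s['contact_force'])
go(.482,.354,.31,-4.8)
E
```

```text
2.15 [ 0.45058513 -0.08885357  0.3298296 ] [-0.58299116 -0.71502866 -0.44894889]
[ 364.4 -253.6   19.9] [-0.001  0.    -0.595]
```

Call:
arm_command --dp '[[40, -28, 0], [80, -56, 0], [125, -87, 0], [170, -118, 0], [215, -150, 0], [260, -181, 5], [305, -212, 10], [340, -237, 15], [364, -254, 20], [364, -254, 20]]' --rotation '[[0, 0, -0.06], [0, 0, -0.13], [0, 0, -0.2], [0, 0, -0.28], [0, 0, -0.36], [0, 0, -0.44], [0, 0, -0.52], [0, 0, -0.595], [0, 0, -0.595], [0, 0, -0.595]]'

```text
clock: 3.4
tool_pos: [0.4807, 0.3544, 0.3092]
ee_rot: [-0.0, 0.736, 0.677, -0.001]
contact_force: [0.3, 0.4, -0.4]
width: 0.0855
finger_force: 0.0
```

```bash
python3 - <<'E'
from h import *
s=ctrl.get_state();print(s['clock'],s['tool_pos'],s['contact_force'])
a=save('scene','s1.png');b=save('top','t1.png')
cr=lambda im,x,y,w,h: cv2.resize(im[y:y+h,x:x+w,::-1],(400,300),interpolation=cv2.INTER_CUBIC)
cv2.imwrite('pics/c1.png',np.hstack([cr(a,290,50,160,120),cr(b,160,190,120,90)]))
for z in(.31,.231): print(proj('scene',[.482,.354,z]))
go(.482,.354,.166,-4.8)
E
```

```text
3.4 [0.4807255  0.35443182 0.30924601] [ 0.33209308  0.44489169 -0.38938707]
[[367.01442602  66.90529232]]
[[364.60093413  89.00317372]]
[  1.5   0.9 144.2] [-0.     0.    -0.001]
```

View pics/c1.png

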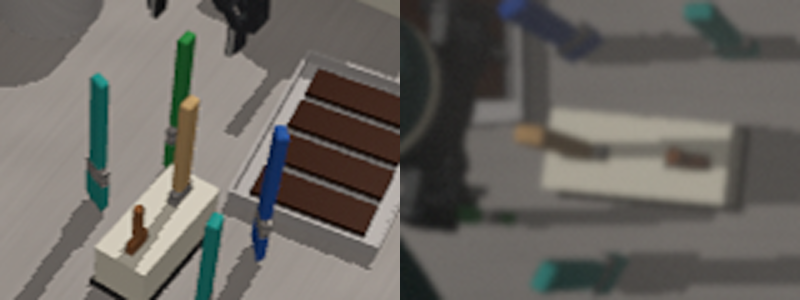

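The fingers straddle the line above the tan brush, with their midpoint at about scene (368,60), as projected. The neighbours are clear, so I descend and grip.

Call:
arm_command --dp '[[1.5, 1, 30], [1.5, 1, 60], [1.5, 1, 90], [1.5, 1, 120], [1.5, 1, 135], [1.5, 1, 144], [1.5, 1, 144]]' --rotation '[[0, 0, 0], [0, 0, 0], [0, 0, 0], [0, 0, 0], [0, 0, 0], [0, 0, 0], [0, 0, 0]]'

```text
clock: 4.38
tool_pos: [0.4823, 0.3541, 0.1666]
ee_rot: [0.0, 0.737, 0.676, 0.0]
contact_force: [0.0, -0.3, 0.8]
width: 0.0855
finger_force: 0.0
```

Call:
arm_command --dp '[[0, 0, 0], [0, 0, 0], [0, 0, 0], [0, 0, 0], [0, 0, 0], [0, 0, 0], [0, 0, 0], [0, 0, 0]]' --rotation '[[0, 0, 0], [0, 0, 0], [0, 0, 0], [0, 0, 0], [0, 0, 0], [0, 0, 0], [0, 0, 0], [0, 0, 0]]' --fingers -1

```text
clock: 5.38
tool_pos: [0.4823, 0.3544, 0.1665]
ee_rot: [0.0, 0.737, 0.676, 0.0]
contact_force: [1.3, 0.1, 6.2]
width: 0.0146
finger_force: 59.1
```

Call:
arm_command --dp '[[0, 0, -15], [0, 0, -30], [0, 0, -50], [0, 0, -70], [0, 0, -90], [0, 0, -110], [0, 0, -130], [0, 0, -145], [0, 0, -150], [0, 0, -150]]' --rotation '[[0, 0, 0], [0, 0, 0], [0, 0, 0], [0, 0, 0], [0, 0, 0], [0, 0, 0], [0, 0, 0], [0, 0, 0], [0, 0, 0], [0, 0, 0]]'

```text
clock: 6.62
tool_pos: [0.4821, 0.3543, 0.3164]
ee_rot: [-0.0, 0.737, 0.676, 0.0]
contact_force: [-0.1, -0.2, -0.2]
width: 0.0146
finger_force: 58.6
```

```bash
python3 - <<'E'
from h import *
s=ctrl.get_state();print(s['clock'],s['tool_pos'],s['contact_force'],s['width'])
a=save('scene','s2.png');b=save('top','t2.png')
cr=lambda im,x,y,w,h: cv2.resize(im[y:y+h,x:x+w,::-1],(400,300),interpolation=cv2.INTER_CUBIC)
cv2.imwrite('pics/c2.png',np.hstack([cr(a,290,20,160,120),cr(b,160,190,120,90)]))
p=s['tool_pos']; print(proj('scene',[p-[0,0,.156],p-[0,0,.081]]),proj('top',[p-[0,0,.156],p-[0,0,.081]]))
go(.5595,-.018,.3165,-27.3)
E
```

```text
6.625 [0.4820987  0.35429678 0.31635548] [-0.09322157 -0.24918832 -0.19933052] 0.01455044997012771
[[362.72955616 106.84587263]
 [364.81337731  87.79195913]] [[206.26235211 231.89913389]
 [197.10380553 229.18460475]]
[-364.3  108.8   -0.6] [-0.001  0.001  0.392]
```

View pics/c2.png

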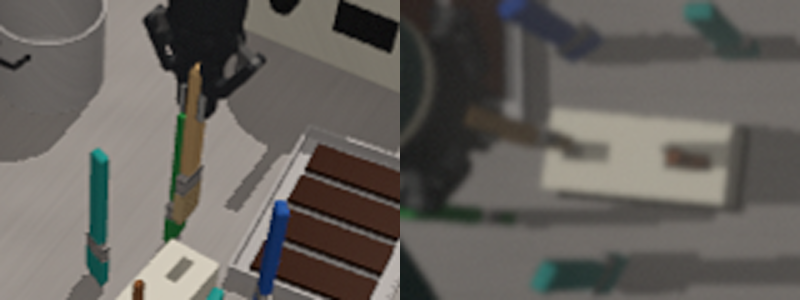

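The brush is out of the caddy, upright, with its tip at scene (363,107) against a predicted (363,107). I carry it to above the beaker.

Call:
arm_command --dp '[[-25, 7, 0], [-65, 19, 0], [-110, 33, 0], [-155, 46, 0], [-200, 60, 0], [-245, 73, 0], [-290, 87, 0], [-330, 99, 0], [-355, 106, 0], [-364, 109, 0]]' --rotation '[[0, 0, 0.02], [0, 0, 0.05], [0, 0, 0.1], [0, 0, 0.15], [0, 0, 0.2], [0, 0, 0.26], [0, 0, 0.32], [0, 0, 0.36], [0, 0, 0.392], [0, 0, 0.392]]'

```text
clock: 7.98
tool_pos: [0.5598, -0.0188, 0.3157]
ee_rot: [-0.0, 0.855, 0.519, -0.0]
contact_force: [-0.4, 0.5, -0.9]
width: 0.0147
finger_force: 58.5
```

```bash
python3 - <<'E'
from h import *
s=ctrl.get_state();print(s['clock'],s['tool_pos'],s['contact_force'],s['width'])
a=save('scene','s3.png');b=save('top','t3.png')
cr=lambda im,x,y,w,h: cv2.resize(im[y:y+h,x:x+w,::-1],(400,300),interpolation=cv2.INTER_CUBIC)
cv2.imwrite('pics/c3.png',np.hstack([cr(a,256,165,120,90),cr(b,290,170,100,75)]))
p=s['tool_pos']; print(proj('scene',[p-[0,0,.156],p-[0,0,.081]]),proj('top',[p-[0,0,.156],p-[0,0,.081]]))
go(.5595,-.018,.3165,-27.3)
E
```

```text
7.975 [ 0.55978827 -0.01880046  0.31567028] [-0.36359899  0.47234886 -0.87993655] 0.014657090236024243
[[314.48514378 215.79786413]
 [314.13059051 199.89763771]] [[344.8646336  206.2808049 ]
 [346.43762359 201.63748104]]
[-0.2 -0.2 -0.6] [-0.001  0.    -0.001]
```

View pics/c3.png

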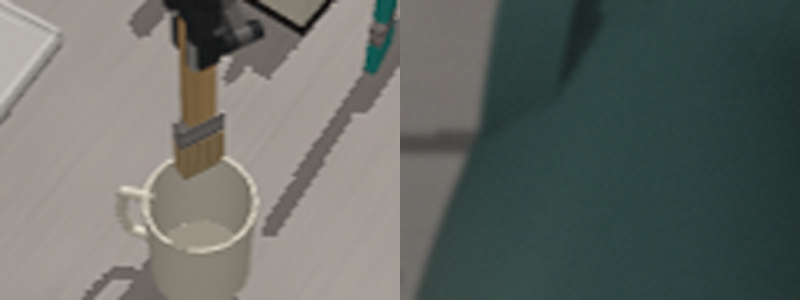

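The bristles hang above the beaker mouth at scene (316,216), with the rim centred at about (316,225). I lower them in and do both strokes.

Call:
arm_command --dp '[[0, 0, 25], [0, 0, 55], [0, 0, 85], [0, 0, 112], [0, 0, 132], [0, 0, 144], [0, 0, 149], [0, 0, 149], [0, 0, 149]]' --rotation '[[0, 0, 0], [0, 0, 0], [0, 0, 0], [0, 0, 0], [0, 0, 0], [0, 0, 0], [0, 0, 0], [0, 0, 0], [0, 0, 0]]'

```text
clock: 9.2
tool_pos: [0.5601, -0.0176, 0.1679]
ee_rot: [0.0, 0.854, 0.52, 0.0]
contact_force: [0.8, -0.3, -0.7]
width: 0.0145
finger_force: 58.6
```

Call:
arm_command --dp '[[0, 0, 3], [0, 0, 3], [0, 0, 3]]' --rotation '[[0, 0, 0], [0, 0, 0], [0, 0, 0]]'

```text
clock: 9.57
tool_pos: [0.5599, -0.0177, 0.1643]
ee_rot: [0.0, 0.854, 0.52, 0.0]
contact_force: [0.1, 0.3, 0.1]
width: 0.0142
finger_force: 58.6
```

Call:
arm_command --dp '[[0, 0, -25], [0, 0, -50], [0, 0, -70], [0, 0, -76], [0, 0, -76], [0, 0, -60], [0, 0, -30], [0, 0, -10], [0, 0, 0], [0, 0, 0]]' --rotation '[[0, 0, 0], [0, 0, 0], [0, 0, 0], [0, 0, 0], [0, 0, 0], [0, 0, 0], [0, 0, 0], [0, 0, 0], [0, 0, 0], [0, 0, 0]]'

```text
clock: 10.82
tool_pos: [0.5595, -0.0176, 0.1637]
ee_rot: [-0.0, 0.854, 0.52, -0.001]
contact_force: [-0.4, 0.1, -0.6]
width: 0.0144
finger_force: 58.6
```

Call:
arm_command --dp '[[0, 0, 0], [0, 0, -15], [0, 0, -45], [0, 0, -75], [0, 0, -105], [0, 0, -130], [0, 0, -150], [0, 0, -160], [0, 0, -160]]' --rotation '[[0, 0, 0], [0, 0, 0], [0, 0, 0], [0, 0, 0], [0, 0, 0], [0, 0, 0], [0, 0, 0], [0, 0, 0], [0, 0, 0]]'

```text
clock: 11.95
tool_pos: [0.5601, -0.0177, 0.3247]
ee_rot: [0.0, 0.854, 0.52, 0.0]
contact_force: [0.1, 0.1, -1.3]
width: 0.0143
finger_force: 58.6
```

```bash
python3 - <<'E'
from h import *
a=save('scene','s4.png')
go(.465,-.295,.325,-27.3)
E
```

```text
[-289.9   43.    -1. ] [ 0.     0.    -0.001]
```

Call:
arm_command --dp '[[-20, 3, 0], [-55, 8, 0], [-95, 14, 0], [-135, 20, 0], [-175, 26, 0], [-215, 32, 0], [-250, 37, 0], [-278, 41, 0], [-290, 43, 0], [-290, 43, 0]]' --rotation '[[0, 0, 0], [0, 0, 0], [0, 0, 0], [0, 0, 0], [0, 0, 0], [0, 0, 0], [0, 0, 0], [0, 0, 0], [0, 0, 0], [0, 0, 0]]'

```text
clock: 13.25
tool_pos: [0.4644, -0.2955, 0.3239]
ee_rot: [-0.0, 0.854, 0.52, -0.0]
contact_force: [-0.8, 0.7, -1.1]
width: 0.0142
finger_force: 58.6
```

Call:
arm_command --dp '[[0, 0, 15], [0, 0, 30], [0, 0, 38], [0, 0, 38], [0, 0, 38]]' --rotation '[[0, 0, 0], [0, 0, 0], [0, 0, 0], [0, 0, 0], [0, 0, 0]]'

```text
clock: 13.88
tool_pos: [0.4651, -0.2949, 0.2868]
ee_rot: [0.0, 0.854, 0.52, 0.0]
contact_force: [-0.0, -0.4, -0.1]
width: 0.0143
finger_force: 58.6
```

```bash
python3 - <<'E'
from h import *
s=ctrl.get_state();print(s['clock'],s['tool_pos'],s['contact_force'],s['width'])
a=save('scene','s5.png');b=save('top','t5.png')
cr=lambda im,x,y,w,h: cv2.resize(im[y:y+h,x:x+w,::-1],(w*8,h*8),interpolation=cv2.INTER_CUBIC)
cv2.imwrite('pics/c5.png',cr(a,175,250,90,75))
p=s['tool_pos']; print(proj('scene',[p-[0,0,.156],p-[0,0,.081]]),proj('top',[p-[0,0,.156],p-[0,0,.081]]))
go(.465,-.295,.287,-27.3)
E
```

```text
13.875 [ 0.46509911 -0.29487201  0.28680937] [-0.00897021 -0.38791603 -0.08245492] 0.014296660792869629
[[215.49470678 290.32147401]
 [209.04583961 277.89999599]] [[444.06607444 243.84704554]
 [453.14056315 242.10067849]]
[ 0.  -0.1 -0.2] [ 0.001  0.    -0.   ]
```

View pics/c5.png

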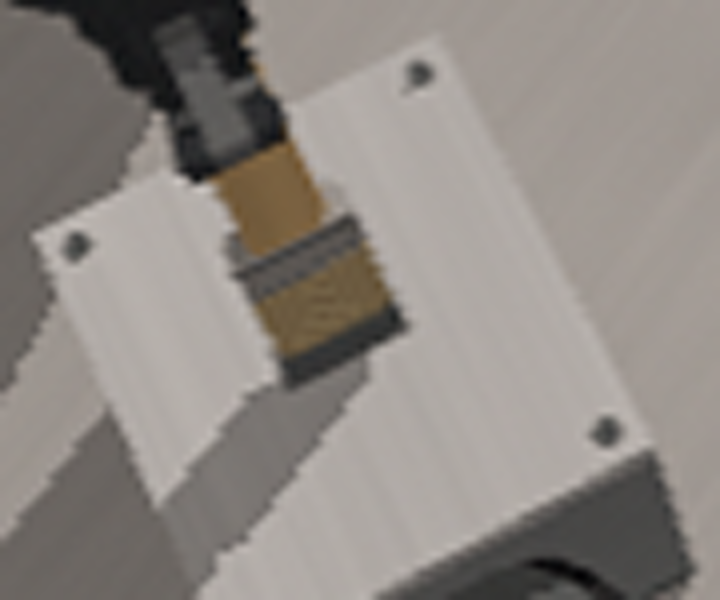

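The brush hangs over the slot, whose dark near edge runs from crop (290,387) to (407,325). I'll overlay the model wireframes to judge the offset.

```bash
cat > ov.py <<'E'
from h import *
def rect(c,yaw,hx,hy,z):
    a=np.radians(yaw);X=np.array([np.cos(a),np.sin(a)]);Y=np.array([-X[1],X[0]])
    return np.array([np.r_[np.array(c)+sx*hx*X+sy*hy*Y,z] for sx,sy in((1,1),(1,-1),(-1,-1),(-1,1))])
def draw(im,n,P,x,y,k,col):
    uv=((proj(n,P)+.5-[x,y])*k*16).astype(np.int32); cv2.polylines(im,[uv[:,None]],True,col,1,cv2.LINE_AA,4)
def panel(f,n,x,y,w,h,k,slot,yaw,tcp=None):
    im=cv2.imread('pics/'+f)[y:y+h,x:x+w]; im=cv2.resize(im,(w*k,h*k),interpolation=cv2.INTER_CUBIC)
    draw(im,n,rect(slot,yaw,.007,.019,.12),x,y,k,(0,0,255)); draw(im,n,rect(slot,yaw,.075,.065,.12),x,y,k,(0,0,255))
    if tcp is not None:
        for dz,hx,hy in((0,.003,.014),(.012,.006,.018),(.05,.006,.018),(.075,.006,.018)): draw(im,n,rect(tcp[:2],yaw,hx,hy,tcp[2]-.156+dz),x,y,k,(0,255,0))
    return im
E
python3 - <<'E'
from ov import *
t=[.4651,-.2949,.2868]
cv2.imwrite('pics/o.png',np.hstack([panel('s0.png','scene',180,250,80,75,5,(.465,-.295),-27.3),panel('s5.png','scene',180,250,80,75,5,(.465,-.295),-27.3,t)]))
E
```

```text
(no output)
```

View pics/o.png

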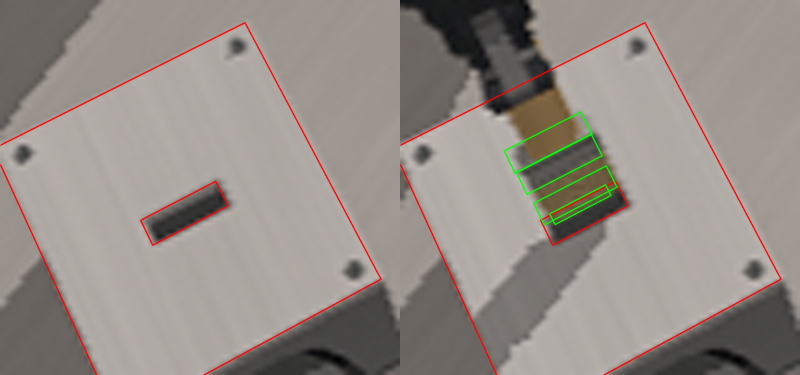

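The overlay agrees with both the brush and the slot to within about 1–2 mm, and the taper allows about 4 mm. I lower in small steps and watch the forces.

Call:
arm_command --dp '[[0, 0, 4], [0, 0, 8], [0, 0, 11], [0, 0, 14], [0, 0, 16], [0, 0, 16]]' --rotation '[[0, 0, 0], [0, 0, 0], [0, 0, 0], [0, 0, 0], [0, 0, 0], [0, 0, 0]]'

```text
clock: 14.72
tool_pos: [0.4649, -0.295, 0.2702]
ee_rot: [-0.0, 0.854, 0.52, -0.0]
contact_force: [-0.1, -0.1, -1.4]
width: 0.0142
finger_force: 58.6
```

Call:
arm_command --dp '[[0, 0, 1], [0, 0, 2], [0, 0, 3], [0, 0, 3]]' --rotation '[[0, 0, 0], [0, 0, 0], [0, 0, 0], [0, 0, 0]]'

```text
clock: 15.22
tool_pos: [0.4649, -0.295, 0.2672]
ee_rot: [-0.0, 0.854, 0.52, -0.0]
contact_force: [0.1, 0.7, -0.5]
width: 0.0144
finger_force: 58.6
```

Call:
arm_command --dp '[[0, 0, 1], [0, 0, 2], [0, 0, 3], [0, 0, 3]]' --rotation '[[0, 0, 0], [0, 0, 0], [0, 0, 0], [0, 0, 0]]'

```text
clock: 15.72
tool_pos: [0.4649, -0.295, 0.2642]
ee_rot: [-0.0, 0.854, 0.52, -0.0]
contact_force: [-0.5, -0.1, -0.6]
width: 0.0143
finger_force: 58.6
```

Call:
arm_command --dp '[[0, 0, 1], [0, 0, 2], [0, 0, 3], [0, 0, 3]]' --rotation '[[0, 0, 0], [0, 0, 0], [0, 0, 0], [0, 0, 0]]'

```text
clock: 16.23
tool_pos: [0.4649, -0.295, 0.2612]
ee_rot: [-0.0, 0.854, 0.52, -0.0]
contact_force: [0.6, -0.0, -0.6]
width: 0.0142
finger_force: 58.6
```

Call:
arm_command --dp '[[0, 0, 2], [0, 0, 4], [0, 0, 6], [0, 0, 8], [0, 0, 10], [0, 0, 12], [0, 0, 14], [0, 0, 16], [0, 0, 18], [0, 0, 20]]' --rotation '[[0, 0, 0], [0, 0, 0], [0, 0, 0], [0, 0, 0], [0, 0, 0], [0, 0, 0], [0, 0, 0], [0, 0, 0], [0, 0, 0], [0, 0, 0]]'

```text
clock: 17.48
tool_pos: [0.4649, -0.295, 0.2412]
ee_rot: [0.0, 0.854, 0.52, 0.0]
contact_force: [0.1, -0.5, -0.8]
width: 0.0145
finger_force: 58.6
```

Call:
arm_command --dp '[[0, 0, 4], [0, 0, 8], [0, 0, 12], [0, 0, 16], [0, 0, 20], [0, 0, 24], [0, 0, 28], [0, 0, 32], [0, 0, 36], [0, 0, 40]]' --rotation '[[0, 0, 0], [0, 0, 0], [0, 0, 0], [0, 0, 0], [0, 0, 0], [0, 0, 0], [0, 0, 0], [0, 0, 0], [0, 0, 0], [0, 0, 0]]'

```text
clock: 18.73
tool_pos: [0.465, -0.2951, 0.2011]
ee_rot: [0.0, 0.854, 0.52, 0.0]
contact_force: [-0.1, -0.5, 25.4]
width: 0.0141
finger_force: 62.7
```

Call:
arm_command --dp '[[0, 0, 0], [0, 0, 0], [0, 0, 0], [0, 0, 0], [0, 0, 0], [0, 0, 0]]' --rotation '[[0, 0, 0], [0, 0, 0], [0, 0, 0], [0, 0, 0], [0, 0, 0], [0, 0, 0]]'

```text
clock: 19.48
tool_pos: [0.465, -0.2951, 0.2014]
ee_rot: [0.0, 0.854, 0.52, 0.0]
contact_force: [-0.6, 0.6, 4.6]
width: 0.0148
finger_force: 59.5
```

```bash
python3 - <<'E'
from ov import *
a=save('scene','s6.png'); s=ctrl.get_state(); print(s['tool_pos'],s['contact_force'],s['width'])
cv2.imwrite('pics/o6.png',cv2.resize(a[190:350,160:380,::-1],None,fx=3.5,fy=3.5,interpolation=cv2.INTER_CUBIC))
E
```

```text
[ 0.4649869  -0.29507035  0.20138749] [0.23818683 0.87801591 5.33912808] 0.014188058177737516
```

View pics/o6.png

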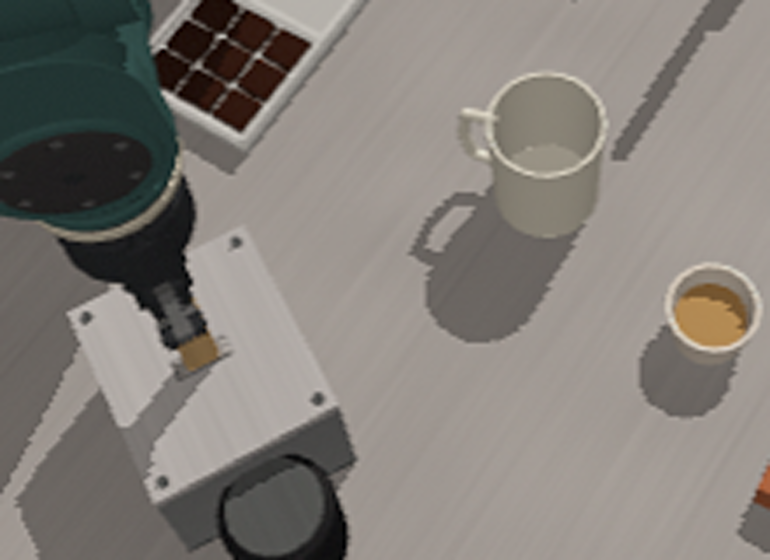

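The beaker is upright at crop (548,150). The ramekin hasn't moved, and the brush head is through the slot with only handle showing at (200,355). A small push remains, because the 15 mm handle meets the plate, so I back off a little.

Call:
arm_command --dp '[[0, 0, -1], [0, 0, -2], [0, 0, -4], [0, 0, -6], [0, 0, -8], [0, 0, -8], [0, 0, -8], [0, 0, -8], [0, 0, -8], [0, 0, -8]]' --rotation '[[0, 0, 0], [0, 0, 0], [0, 0, 0], [0, 0, 0], [0, 0, 0], [0, 0, 0], [0, 0, 0], [0, 0, 0], [0, 0, 0], [0, 0, 0]]'

```text
clock: 20.78
tool_pos: [0.4649, -0.295, 0.2093]
ee_rot: [-0.0, 0.854, 0.52, -0.0]
contact_force: [-0.4, 0.3, -1.0]
width: 0.0143
finger_force: 58.6
```

```bash
python3 - <<'E'
from ov import *
a=save('scene','s7.png'); s=ctrl.get_state(); print(s['tool_pos'],s['contact_force'],s['width'],s['finger_force'])
im=panel('s7.png','scene',180,245,80,75,8,(.465,-.295),-27.3)
for z in (0.012,.05,.075): draw(im,'scene',rect((.465,-.295),-27.3,.006,.018,s['tool_pos'][2]-.156+z),180,245,8,(0,255,0))
for z in (.156,.215): draw(im,'scene',rect((.465,-.295),-27.3,.0075,.012,s['tool_pos'][2]-.156+z),180,245,8,(255,0,0))
cv2.imwrite('pics/o7.png',im)
E
```

```text
[ 0.46487295 -0.29501166  0.2092472 ] [-0.27637852  0.04725363 -0.12887452] 0.014355878588000701 58.63554775714874
```

View pics/o7.png

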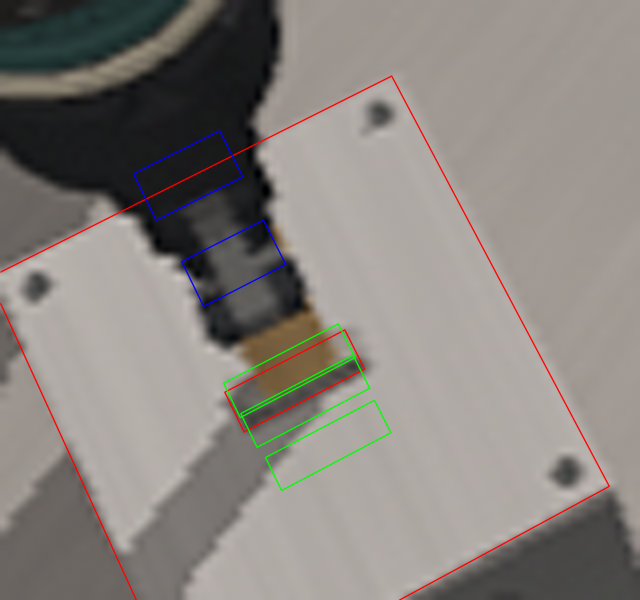

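The ferrule's top is just above the plate at crop (300,395), with all the bristles below it. The tip is about 65 mm under the plate, the contact force is near zero and the grip is 59 N. I hand the job in.

```bash
python3 -c "
from cell import ctrl
print(ctrl.sign_off())"
```

```text
the job is handed in; nothing more can be done
None
```

The job is handed in, with no verdict returned: I brushed the beaker with two down-and-up strokes, and the brush is now held upright and still in the slot, its tip about 65 mm below the plate. In my last pictures the beaker was upright and the ramekin in place, but I didn't check the paddle again after lifting the brush out.

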